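Press the snap caps home in their dies

TASK

Press the snap caps home in their setting dies with a fingertip, lightly and one after the other: first red, then white, then brass, each fully down before you touch the next. Leave the blue cap standing proud, and do not lift or shove the dies or disturb anything else on the board.

Things in the scene. Friction and masses are not known exactly. Their poses are not given: they have to be found in the camera images.
- die_red: setting die that carries the red cap: a loose, round, dark steel block of 0.3 to 0.6 kg, 56 mm across at the foot, 46 mm across at its flat top, 24 mm tall, standing on the tan board (3 mm thick, so its foot is at z = 0.003); origin at the centre of its underside, z up
- cap_red_top (a point): centre of the flat top of the red snap cap, an upright red disc 30 mm across in the middle of die_red; a proud cap's top is about 10 mm above the die's top (34 mm above its foot, z about 0.037); a cap that is fully home stands 3 mm above the die's top; moves down with the cap, z up
- cap_red (a joint): how far the red cap has been pushed down into its die, m: 0 = fully proud, 0.007 = fully home on its stop (from 0.0055 it counts as home). Starts between 0 and 0.0015. It slides stiffly, at about 3 N, without a spring: it stays where it is left and cannot come out. On its stop it sits on a black rubber bed that gives about 1 mm per 6 N, so a slow press that stops at 5 to 8 N seats it gently
- die_white: setting die that carries the white cap: a loose, round, dark steel block of 0.3 to 0.6 kg, 56 mm across at the foot, 46 mm across at its flat top, 24 mm tall, standing on the tan board (3 mm thick, so its foot is at z = 0.003); origin at the centre of its underside, z up
- cap_white_top (a point): centre of the flat top of the white snap cap, an upright white disc 30 mm across in the middle of die_white; a proud cap's top is about 10 mm above the die's top (34 mm above its foot, z about 0.037); a cap that is fully home stands 3 mm above the die's top; moves down with the cap, z up
- cap_white (a joint): how far the white cap has been pushed down into its die, m: 0 = fully proud, 0.007 = fully home on its stop (from 0.0055 it counts as home). Starts between 0 and 0.0015. It slides stiffly, at about 3 N, without a spring: it stays where it is left and cannot come out. On its stop it sits on a black rubber bed that gives about 1 mm per 6 N, so a slow press that stops at 5 to 8 N seats it gently
- die_brass: setting die that carries the brass cap: a loose, round, dark steel block of 0.3 to 0.6 kg, 56 mm across at the foot, 46 mm across at its flat top, 24 mm tall, standing on the tan board (3 mm thick, so its foot is at z = 0.003); origin at the centre of its underside, z up
- cap_brass_top (a point): centre of the flat top of the brass snap cap, an upright bright yellow-metal disc 30 mm across in the middle of die_brass; a proud cap's top is about 10 mm above the die's top (34 mm above its foot, z about 0.037); a cap that is fully home stands 3 mm above the die's top; moves down with the cap, z up
- cap_brass (a joint): how far the brass cap has been pushed down into its die, m: 0 = fully proud, 0.007 = fully home on its stop (from 0.0055 it counts as home). Starts between 0 and 0.0015. It slides stiffly, at about 3 N, without a spring: it stays where it is left and cannot come out. On its stop it sits on a black rubber bed that gives about 1 mm per 6 N, so a slow press that stops at 5 to 8 N seats it gently
- die_blue: setting die that carries the blue cap: a loose, round, dark steel block of 0.3 to 0.6 kg, 56 mm across at the foot, 46 mm across at its flat top, 24 mm tall, standing on the tan board (3 mm thick, so its foot is at z = 0.003); origin at the centre of its underside, z up
- cap_blue_top (a point): centre of the flat top of the blue snap cap, an upright blue disc 30 mm across in the middle of die_blue; a proud cap's top is about 10 mm above the die's top (34 mm above its foot, z about 0.037); a cap that is fully home stands 3 mm above the die's top; moves down with the cap, z up
- cap_blue (a joint): how far the blue cap has been pushed down into its die, m: 0 = fully proud, 0.007 = fully home on its stop (from 0.0055 it counts as home). Starts between 0 and 0.0015. It slides stiffly, at about 3 N, without a spring: it stays where it is left and cannot come out. On its stop it sits on a black rubber bed that gives about 1 mm per 6 N, so a slow press that stops at 5 to 8 N seats it gently
- spool: cone of cream thread on a flared red plastic base with a red top, standing, 72 mm across the base, 90 mm tall; origin at the centre of its underside. Not part of the job
- mallet: mallet lying down: pale cylindrical head 68 mm across and 100 mm long, wooden handle 26 mm thick; 244 mm long overall; origin on the board under the handle, head towards its +x (head axis at +90 mm). Not part of the job
- hammer: cobbler's hammer lying down, black and wood handle 24 mm thick, dark steel head 110 mm wide with a round steel face at its -y end, 255 mm long, up to 36 mm high; origin on the board under the handle, head towards its +x. Not part of the job
- awl: awl lying down, dark wooden handle 70 x 22 x 22 mm, thin steel point; 112 mm long; origin on the board near the middle, point towards its +x. Not part of the job
- tin: closed round metal tin of rivets, 70 mm across, 58 mm tall; origin at the centre of its underside. Not part of the job
- folder: ivory-coloured flat bone folder, 150 x 22 x 7 mm, lying flat; long axis is its x; origin at the centre of its underside. Not part of the job
- finish: small amber bottle with black cap, standing, 48 mm across, 90 mm tall; origin at the centre of its underside. Not part of the job
There are look-alikes about, which are no part of the job. Leave any purple or turquoise look-alike of the tin alone.

How it is judged:
By the outcome, as a careful person would: the job done as asked, in the order asked, and still so for the second after the job is handed in, with the robot touching nothing.
It also fails if it takes over 48 s, if anything falls off the work surface, if the arm or the gripper's body presses on something with over 40 N, if the wrist force passes 120 N, or if a joint passes its speed limit or range.

ROBOT

A 6-joint arm with a two-finger parallel gripper is mounted at the origin on the work surface. World frame = base frame: x ahead of the robot, y to its left, z up, the work surface at z = 0. Lengths are in mm, angles in rad, forces in N, time in s.
With the tool pointing down it reaches from about 325 to 875 mm from the base axis. Payload 4.4 kg.
Tool frame: the origin (TCP) lies at the very end of the fingers, on their centre line; the grasp point (between the pads) lies 19 mm behind it (grasp_offset is the distance from the TCP to the grasp point, in mm); z points along the fingers, y is the line along which they close (so a half turn about z gives the same grasp; the last joint's range is limited). The gripper opens to 85 mm and grips with 20 to 120 N. Pads are 22 mm wide; open, the fingers measure 114 mm over their backs; the gripper's body (76 mm by 85 mm) begins 54 mm behind the grasp point. The pads swing forward as they close: fully open they stand 13 mm farther back than shut.
Start: joints at [0.974, 0.207, 1.542, -0, 1.393, -0.15], TCP at [248.456, 518.552, 210.182] pointing down, gripper open.
Joint ranges: [-2.73, 2.73], [-0.86, 2.22], [0.23, 2.46], [-1.11, 4.25], [0.08, 2.63], [-2.82, 2.82]. Speed limits (rad/s): [2.79, 2.79, 3.14, 3.14, 3.14, 3.14].

INTERFACE

Orientations are given as a rotation vector (axis times angle).
In Python, from plant import read_state, grab_frame, camera_info, sign_off, spot_in, silhouettes, spot_point, grasp_offset gives the robot as it stands.
- The arm moves only by the tool move_arm, never from a script. Its argument "steps" is a list that holds one entry, the list of rows, each a list of 5 numbers: the finger opening in mm, from 0 to 85.4, then the shift along the world's x, y, z in units of 30 mm (1.0 is 30 mm), then the turn about the world's z in units of 10 degrees (1.0 is 10 degrees). A call has exactly 5 rows; each row is the pose to reach, as a shift and turn from the pose commanded when the call began; what a row does not reach only later rows make up. A row lasts 1/8 s, in which the tool goes at most 62.5 mm and 10.7 degrees, less where a joint would pass 70% of its speed; a pose out of reach is approached as far as the arm can. A call with a gripper value outside its range is refused whole. The fingers move at their own pace and stop on an object; the grip force is fixed at half the most. Time passes only in rows, so rows that repeat a pose let the fingers close, or fill a call up. It gives the time, the measured TCP pose, the force, the opening and the grip force at its end, in the units of the state.
- read_state(): the state, without advancing time (a new reading comes with each control period).
- grab_frame(name): name is "scene" or "top" or "wrist"; returns the picture (480x640x3 uint8, blue, green, red); there is no depth.
- camera_info(name): a dict with "fx", "fy", "cx", "cy" (pixels), "camera_from_world" (4x4, takes a point from world to camera coordinates). Camera axes: x right, y down, z forward; pixel columns grow to the right and rows downward; lengths in mm; the calibration is good to about 2 mm. A picture is of the moment at which its call begins: read the wrist's pose just before it. camera_info takes no time and is no camera call; for the wrist camera it gives the pose at the moment of the call.
- sign_off(): hands the job in; it is judged then, once.
Trained networks look in the newest picture that a camera, given by its name, has taken for a name from the list of things; names that differ only in an ending like _2 or _b are one class to them, and where a whole thing is asked for, a point or a joint stands for the part that bears it (a point fixed in the world has none). Each returns a list of dicts, best first, with "score" (0 to 1); they miss things now and then, are a little off and sometimes report something else, mostly with a low value. They report only what shows in the picture. A call takes as long as a camera call. They do not tell look-alikes from the thing itself.
- spot_in(query, camera): "centre" ([column, row] in pixels, amid what is visible of it).
- silhouettes(query, camera): "pixels" (480x640 bool, what is visible of it) and "centre" ([column, row] in pixels, amid what is visible of it).
- spot_point(query, camera): "centre" ([column, row] in pixels: a listed point, or the origin of a listed thing).
The state is a dict: "time": time; "joint_pos": joint angles; "joint_vel": joint speeds; "joint_efforts": joint torques, N m; "ee_pos": TCP position; "tool_rot": TCP orientation; "ft_force": force on the tool from outside, world axes, zero at the start; "torque": the same for the moment, N m; "grip_width": finger opening in mm; "grasp_force": force on a finger pad.
Only numpy, scipy, OpenCV 4.12 (cv2) and the standard library are available. Lean on these libraries where they do the work, as an engineer would, in place of code of your own. Each camera call takes 0.05 s, during which the arm holds its last target. There are 200 camera calls.

## Working session

There is one attempt and no reset: what is moved stays moved. The work goes in short steps, Python scripts to look and compute and a tool call to move; the robot and the scene stay as the last step left them, time stands still between calls to the robot, and variables do not carry over. Pictures are saved under pics/ and viewed, at most 10 in all, crops included, and the job is handed in when it is done.

Besides the shell and the picture viewer there is one more tool, called after "Emit:" by a JSON object that holds its "fn" and its "kwargs". move_arm: Moves the arm, as the interface text tells. Its arguments: {"type":"object","properties":{"steps":{"type":"array"}},"required":["steps"]}

```bash
mkdir -p pics; cat > h.py <<'E'
import numpy as np, cv2
from plant import *
def ray(name,px,z):
    c=camera_info(name);T=np.linalg.inv(np.array(c["camera_from_world"]))
    d=T[:3,:3]@np.array([(px[0]-c["cx"])/c["fx"],(px[1]-c["cy"])/c["fy"],1.]);o=T[:3,3]
    return (o+d*(z-o[2])/d[2])
E
python3 - <<'E'
from h import *
for n in("top","scene"):
    cv2.imwrite(f"pics/{n}1.png",grab_frame(n))
    for c in("red","white","brass","blue"):
        for r in spot_point(f"cap_{c}_top",n)[:3]: print(n,c,round(r["score"],2),np.round(r["centre"]),ray(n,r["centre"],37).round(1))
s=read_state();print(s["time"],s["ee_pos"],s["tool_rot"],s["ft_force"],s["grip_width"])
E
```

```text
top red 0.65 [438. 313.] [ 446.4 -236.3   37. ]
top white 0.62 [155. 253.] [618.9 334.8  37. ]
top white 0.44 [242. 234.] [644.1 150.3  37. ]
top brass 0.74 [349. 246.] [600.8 -71.5  37. ]
top blue 0.51 [226. 333.] [443.2 192.1  37. ]
scene red 0.57 [306. 175.] [ 445.2 -233.2   37. ]
scene red 0.52 [376. 332.] [660.8 165.8  37. ]
scene white 0.46 [374. 322.] [646.6 150.2  37. ]
scene white 0.18 [460. 273.] [447.9 193.8  37. ]
scene brass 0.65 [306. 243.] [593.9 -78.2  37. ]
scene blue 0.61 [462. 271.] [441.9 194.3  37. ]
0.5 [248.45094928 518.50935602 210.13745161] [-6.96076013e-01 -3.06348358e+00  1.63554195e-04] [0.0866481  0.04704009 0.02783896] 85.32303301699991
```

View pics/top1.png

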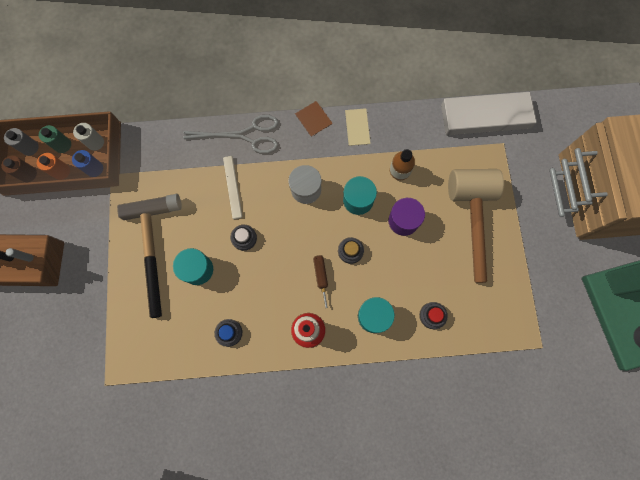

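View pics/scene1.png

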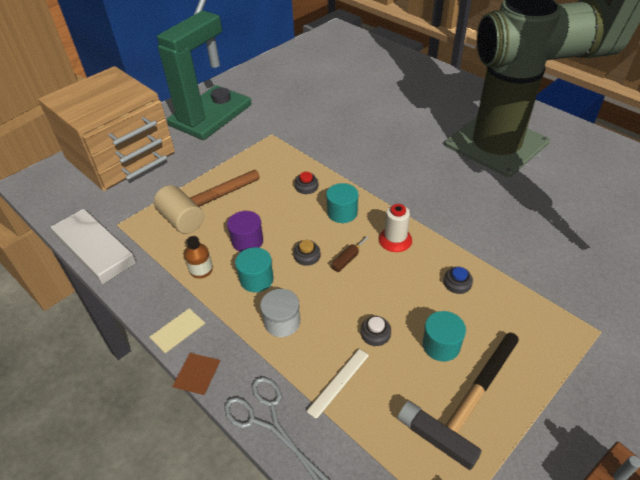

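The pictures show one cap of each colour. In the top view they are red (436,315), white (242,236), brass (351,249) and blue (228,332). In the scene view they are red (306,178), white (376,325), brass (306,247) and blue (460,273). The spot_point hit for white at top (155,253) is the hammer, so I reject it. I'll refine by colour blobs in both views.

```bash
cat > seg.py <<'E'
from h import *
P={"top":dict(red=(436,315),white=(242,236),brass=(351,249),blue=(228,332)),"scene":dict(red=(306,177),white=(376,323),brass=(306,246),blue=(460,272))}
for n in P:
    im=cv2.imread(f"pics/{n}1.png").astype(int)
    tiles=[]
    for c,(u,v) in P[n].items():
        w=im[v-16:v+17,u-16:u+17]; d=abs(w-w[16,16]).sum(2)
        ref=np.median(w[14:19,14:19].reshape(-1,3),axis=0); m=(abs(w-ref).sum(2)<60).astype(np.uint8)
        k,l,st,ce=cv2.connectedComponentsWithStats(m); i=l[16,16]
        p=ce[i]+[u-16,v-16]; print(n,c,p.round(1),st[i],ray(n,p,36.5).round(1))
        tiles.append(cv2.resize(w.astype(np.uint8),(198,198),interpolation=0))
    P[n]=np.hstack(tiles)
cv2.imwrite("pics/crop.png",np.vstack(list(P.values())))
E
python3 seg.py
```

```text
top red [435.6 314.4] [  9   9  14  14 161] [ 444.8 -231.9   36.5]
top white [240.8 234.3] [  9   8  13  13 126] [645.  153.4  36.5]
top brass [350.9 247.6] [ 10   9  13  13 134] [596.7 -75.   36.5]
top blue [225.2 331.9] [  7   9  14  15 159] [445.5 192.8  36.5]
scene red [305.9 176.5] [10 11 12 10 97] [ 447.9 -229.3   36.5]
scene white [376.3 323.9] [  9  11  15  14 160] [647.  155.   36.5]
scene brass [308.1 246. ] [ 10   9  22  24 162] [597.1 -69.7  36.5]
scene blue [459.9 273.2] [  9  11  15  14 153] [447.9 194.7  36.5]
```

View pics/crop.png

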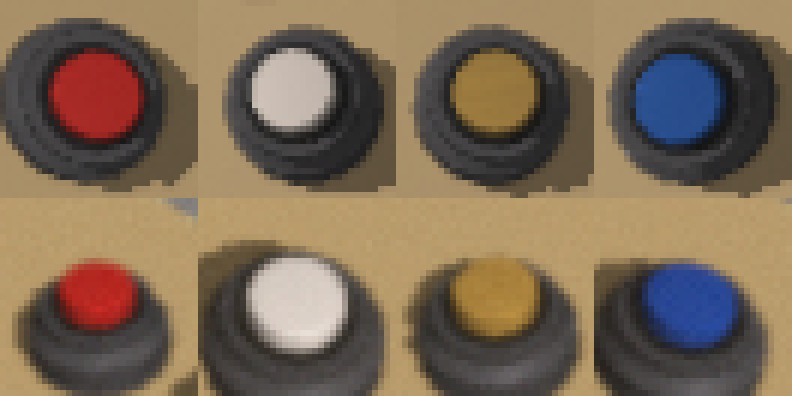

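Emit:
{"fn": "move_arm", "kwargs": {"steps": [[[0,1,-2,0,0],[0,2,-4,0,0],[0,3,-6,0,0],[0,4,-8,0,0],[0,5,-10,0,0]]]}}

```text
time: 1.12
ee_pos: [389.0, 237.3, 210.6]
tool_rot: [0.695, 3.063, 0.001]
ft_force: [1.4, -0.3, -0.0]
grip_width: 0.0
grasp_force: 0.0
```

Crop: each die shows its cap as a clean disc in both views. The two views agree within about 3 mm: red (446,-231), white (646,154), brass (597,-74).

Emit:
{"fn": "move_arm", "kwargs": {"steps": [[[0,0.2,-2,0,0],[0,0.4,-4,0,0],[0,0.6,-6,0,0],[0,0.8,-8,0,0],[0,1,-10,0,0]]]}}

```text
time: 1.75
ee_pos: [418.3, -62.9, 210.7]
tool_rot: [0.696, 3.062, 0.0]
ft_force: [0.8, -0.5, 0.6]
grip_width: 0.4
grasp_force: 0.0
```

Emit:
{"fn": "move_arm", "kwargs": {"steps": [[[0,0.2,-2,0,0],[0,0.4,-4,-0.5,0],[0,0.6,-5,-1.5,0],[0,0.6,-5,-2.5,0],[0,0.6,-5,-2.5,0]]]}}

```text
time: 2.38
ee_pos: [434.0, -209.9, 132.7]
tool_rot: [-0.696, -3.057, -0.004]
ft_force: [0.0, 0.6, -0.6]
grip_width: 0.2
grasp_force: 0.0
```

```bash
cat > look.py <<'E'
from h import *
import sys
s=read_state();print(s["time"],np.round(s["ee_pos"],1),np.round(s["tool_rot"],3),np.round(s["ft_force"],1))
cv2.imwrite(f"pics/{sys.argv[1]}.png",grab_frame("wrist"))
for r in spot_point(f"cap_{sys.argv[2]}_top","wrist")[:2]: print(round(r["score"],2),r["centre"],ray("wrist",r["centre"],36.5).round(1))
E
python3 look.py w1 red
```

```text
2.375 [ 434.  -209.9  132.7] [-0.696 -3.057 -0.004] [ 0.   0.6 -0.6]
0.94 [296.8, 265.8] [ 450.3 -235.1   36.5]
```

View pics/w1.png

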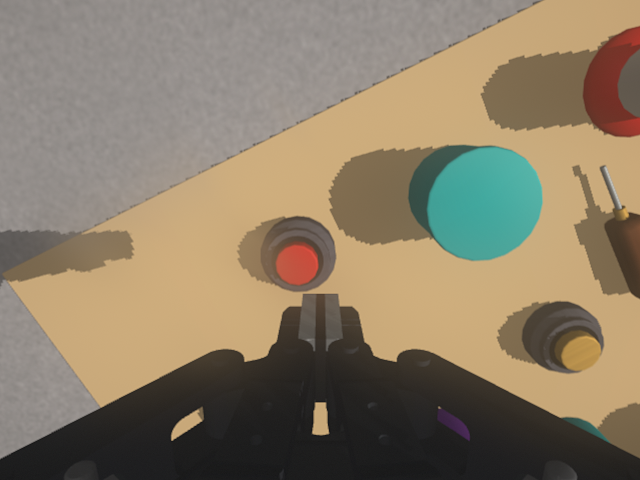

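Wrist view: the red cap is at (297,265), just ahead of the fingertips, and brass is at (578,352). The arm was still settling, so I hold and re-measure.

Emit:
{"fn": "move_arm", "kwargs": {"steps": [[[0,0,0,0,0],[0,0,0,-0.5,0],[0,0,0,-1,0],[0,0,0,-1,0],[0,0,0,-1,0]]]}}

```text
time: 3.1
ee_pos: [436.1, -210.8, 104.9]
tool_rot: [-0.696, -3.063, -0.0]
ft_force: [-0.2, -0.0, -0.3]
grip_width: -0.4
grasp_force: 0.0
```

```bash
python3 look.py w2 red; python3 - <<'E'
from h import *
for c in("brass","white"):
    for r in spot_point(f"cap_{c}_top","wrist")[:1]: print(c,round(r["score"],2),r["centre"],ray("wrist",r["centre"],36.5).round(1))
im=cv2.imread("pics/w2.png").astype(int);m=(im[...,2]>150)&(im[...,1]<100)
m[:, 450:]=0
v,u=np.nonzero(m);print(len(u),u.mean(),v.mean(),ray("wrist",(u.mean(),v.mean()),36.5))
E
```

```text
3.1 [ 436.1 -210.8  104.9] [-0.696 -3.063 -0.   ] [-0.2 -0.  -0.3]
0.59 [293.9, 277.2] [ 447.5 -234.1   36.5]
brass 0.58 [607.2, 374.6] [601.6 -75.3  36.5]
white 0.68 [299.2, 259.5] [ 438.6 -226.    36.5]
1652 294.5284503631961 273.5665859564165 [ 445.57748281 -232.75412585   36.5       ]
```

Emit:
{"fn": "move_arm", "kwargs": {"steps": [[[0,0.2,-0.4,0,0],[0,0.33,-0.71,-0.5,0],[0,0.33,-0.71,-1.2,0],[0,0.33,-0.71,-1.9,0],[0,0.33,-0.71,-2.0,0]]]}}

```text
time: 3.92
ee_pos: [444.5, -231.6, 42.7]
tool_rot: [-0.696, -3.059, -0.003]
ft_force: [0.8, 0.2, -0.1]
grip_width: -0.3
grasp_force: 0.0
```

```bash
python3 look.py w3 red
```

```text
3.925 [ 444.5 -231.6   42.7] [-6.960e-01 -3.059e+00 -3.000e-03] [ 0.8  0.2 -0.1]
0.8 [317.5, 287.2] [ 446.5 -233.6   36.5]
```

View pics/w3.png

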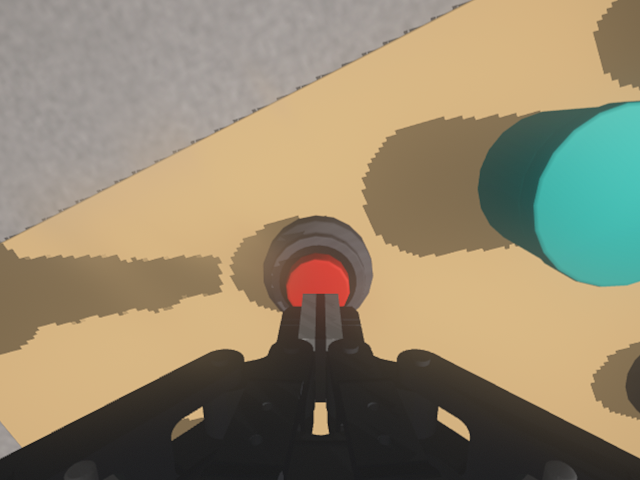

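Wrist view: the fingertips stand over the red cap at (318,287), centred sideways. Now I press in small steps.

Emit:
{"fn": "move_arm", "kwargs": {"steps": [[[0,0,0,-0.1,0],[0,0,0,-0.17,0],[0,0,0,-0.22,0],[0,0,0,-0.26,0],[0,0,0,-0.3,0]]]}}

```text
time: 4.65
ee_pos: [446.2, -232.3, 36.2]
tool_rot: [0.696, 3.063, -0.0]
ft_force: [0.2, -0.3, -0.5]
grip_width: 0.2
grasp_force: 0.0
```

Emit:
{"fn": "move_arm", "kwargs": {"steps": [[[0,0,0,-0.03,0],[0,0,0,-0.06,0],[0,0,0,-0.09,0],[0,0,0,-0.12,0],[0,0,0,-0.15,0]]]}}

```text
time: 5.28
ee_pos: [446.1, -232.2, 31.6]
tool_rot: [-0.696, -3.064, -0.0]
ft_force: [-0.1, -0.6, -0.9]
grip_width: -0.1
grasp_force: 0.0
```

Emit:
{"fn": "move_arm", "kwargs": {"steps": [[[0,0,0,-0.02,0],[0,0,0,-0.04,0],[0,0,0,-0.05,0],[0,0,0,-0.06,0],[0,0,0,-0.06,0]]]}}

```text
time: 5.9
ee_pos: [446.1, -232.3, 29.9]
tool_rot: [0.696, 3.063, -0.0]
ft_force: [-0.5, -0.0, -1.3]
grip_width: 0.0
grasp_force: 0.0
```

```bash
python3 look.py w4 red; python3 -c "
from h import *
im=cv2.imread('pics/w4.png')[200:400,200:440];cv2.imwrite('pics/w4c.png',cv2.resize(im,None,fx=3,fy=3))
for _ in range(4):
    grab_frame('wrist');s=read_state();print(s['ft_force'].round(2) if hasattr(s['ft_force'],'round') else s['ft_force'],s['ee_pos'])"
```

```text
5.9 [ 446.1 -232.3   29.9] [ 0.696  3.063 -0.   ] [-0.5 -0.  -1.3]
0.96 [317.1, 296.5] [ 445.3 -232.9   36.5]
[-0.72  0.5   0.32] [ 446.13165949 -232.28585871   29.92059552]
[ 0.2  -0.76 -0.54] [ 446.11708398 -232.29108216   29.91450368]
[0.59 0.54 0.16] [ 446.14469363 -232.2719312    29.92212176]
[-0.44 -0.42  0.61] [ 446.12215222 -232.25370432   29.88876538]
```

View pics/w4c.png

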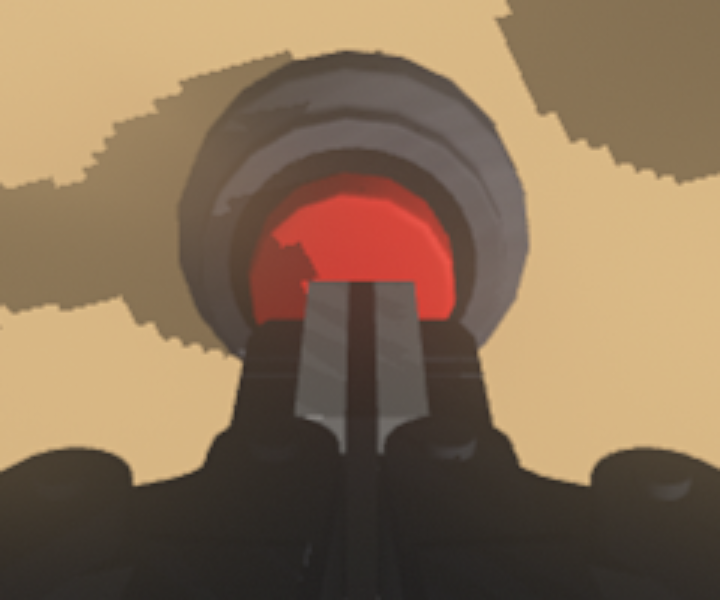

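Crop: the red cap's disc is centred near (353,260), and the fingertips are at or just above it. The force is still about zero, so I keep lowering slowly.

Emit:
{"fn": "move_arm", "kwargs": {"steps": [[[0,0,0,-0.01,0],[0,0,0,-0.02,0],[0,0,0,-0.03,0],[0,0,0,-0.04,0],[0,0,0,-0.04,0]]]}}

```text
time: 6.82
ee_pos: [446.1, -232.2, 28.7]
tool_rot: [-0.696, -3.063, 0.0]
ft_force: [-0.7, 0.3, -0.7]
grip_width: 0.0
grasp_force: 0.0
```

Emit:
{"fn": "move_arm", "kwargs": {"steps": [[[0,0,0,-0.01,0],[0,0,0,-0.02,0],[0,0,0,-0.03,0],[0,0,0,-0.04,0],[0,0,0,-0.04,0]]]}}

```text
time: 7.45
ee_pos: [446.1, -232.2, 27.4]
tool_rot: [-0.696, -3.063, -0.0]
ft_force: [0.3, -0.9, 1.2]
grip_width: -0.3
grasp_force: 0.0
```

```bash
python3 look.py w5 red; python3 -c "
from h import *
c=camera_info('wrist');print(c['fx'],c['cx'],c['cy'],np.array(c['camera_from_world']).round(3));s=read_state();print(s['torque'],s['joint_efforts'])
im=cv2.imread('pics/w5.png')[200:400,200:440];cv2.imwrite('pics/w5c.png',cv2.resize(im,None,fx=3,fy=3))"
```

```text
7.45 [ 446.1 -232.2   27.4] [-0.696 -3.063 -0.   ] [ 0.3 -0.9  1.2]
0.69 [317.1, 298.2] [ 445.1 -232.7   36.5]
400.26516804747683 320.0533610277577 243.11266795707635 [[ 4.32000e-01  9.02000e-01  1.00000e-03  1.60910e+01]
 [ 8.66000e-01 -4.16000e-01  2.78000e-01 -4.69018e+02]
 [ 2.51000e-01 -1.20000e-01 -9.61000e-01  6.50000e+01]
 [ 0.00000e+00  0.00000e+00  0.00000e+00  1.00000e+00]]
[-0.03146464 -0.01053771  0.00649373] [-1.82975391e-04 -3.51488364e+01 -2.24100119e+01 -3.97088270e-04
  1.17408428e-03  1.93586374e-05]
```

View pics/w5c.png

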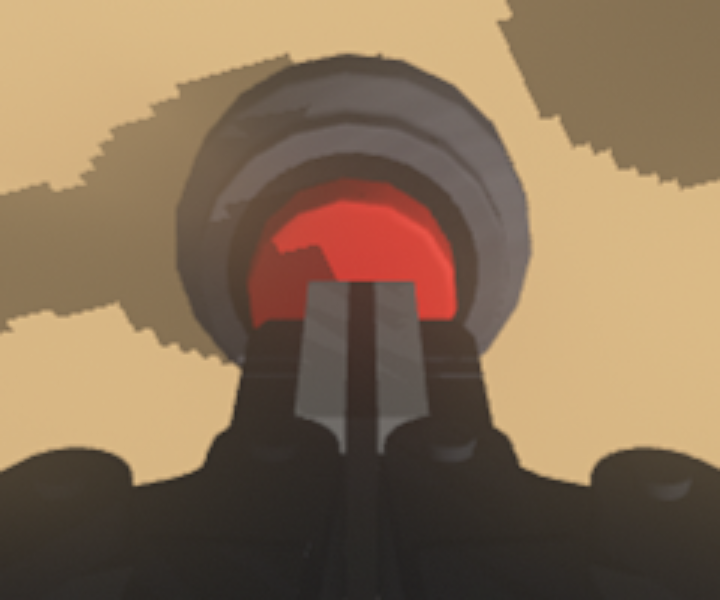

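Crop: the cap at (353,270) is still proud. The finger's shadow on it ends at about (320,245), well away from the tip, so there is still a gap. The real tip is above the reported TCP. The cap has 7 mm of travel, so 3 mm per call is safe, and the 3 N of sliding friction will show contact.

Emit:
{"fn": "move_arm", "kwargs": {"steps": [[[0,0,0,-0.02,0],[0,0,0,-0.04,0],[0,0,0,-0.06,0],[0,0,0,-0.08,0],[0,0,0,-0.1,0]]]}}

```text
time: 8.18
ee_pos: [446.1, -232.3, 24.4]
tool_rot: [0.696, 3.063, -0.0]
ft_force: [-0.1, -0.5, 0.7]
grip_width: 0.0
grasp_force: 0.0
```

Emit:
{"fn": "move_arm", "kwargs": {"steps": [[[0,0,0,-0.02,0],[0,0,0,-0.04,0],[0,0,0,-0.06,0],[0,0,0,-0.08,0],[0,0,0,-0.1,0]]]}}

```text
time: 8.8
ee_pos: [446.1, -232.2, 21.4]
tool_rot: [-0.696, -3.063, 0.0]
ft_force: [-0.1, 0.0, 0.6]
grip_width: 0.2
grasp_force: 0.0
```

```bash
python3 look.py w6 red; python3 -c "
from h import *
for n in('w3','w4','w5','w6'):
    im=cv2.imread(f'pics/{n}.png').astype(int);m=(im[...,2]>110)&(im[...,1]<90)&(im[...,0]<90);m[:,450:]=0;m[:230]=0
    u=np.nonzero(m.any(0))[0];v=np.nonzero(m.any(1))[0];print(n,u.min(),u.max(),v.min(),v.max())
a=cv2.imread('pics/w6.png')[200:400,200:440]
b=cv2.imread('pics/w3.png')[200:400,200:440]
cv2.imwrite('pics/w6c.png',np.hstack([cv2.resize(x,(400,333)) for x in(b,a)]))
"
```

```text
8.8 [ 446.1 -232.2   21.4] [-0.696 -3.063  0.   ] [-0.1  0.   0.6]
0.83 [317.5, 308.8] [ 446.9 -233.4   36.5]
w3 267 349 253 306
w4 283 351 258 307
w5 283 352 260 308
w6 282 353 264 310
```

View pics/w6c.png

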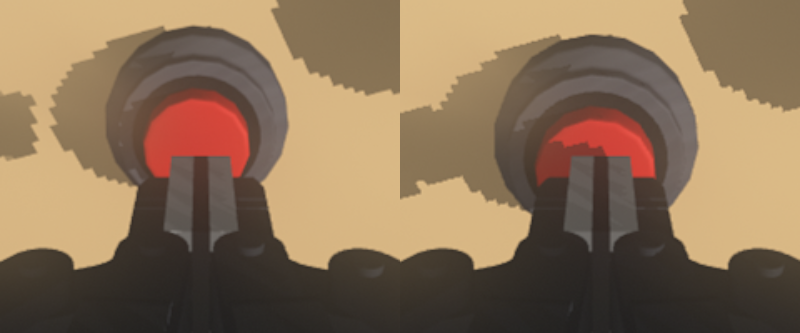

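Crop (before on the left, now on the right): the shadow's right corner at (605,150) has nearly met the tip's corner at (633,157). About 6 mm of gap remains, so contact should come near TCP z ≈ 15.

Emit:
{"fn": "move_arm", "kwargs": {"steps": [[[0,0,0,-0.03,0],[0,0,0,-0.06,0],[0,0,0,-0.09,0],[0,0,0,-0.12,0],[0,0,0,-0.15,0]]]}}

```text
time: 9.52
ee_pos: [446.1, -232.3, 16.9]
tool_rot: [-0.696, -3.063, 0.0]
ft_force: [-0.1, 0.4, -0.0]
grip_width: -0.2
grasp_force: 0.0
```

Emit:
{"fn": "move_arm", "kwargs": {"steps": [[[0,0,0,-0.02,0],[0,0,0,-0.04,0],[0,0,0,-0.06,0],[0,0,0,-0.08,0],[0,0,0,-0.1,0]]]}}

```text
time: 10.15
ee_pos: [446.1, -232.3, 14.1]
tool_rot: [0.696, 3.063, -0.0]
ft_force: [-0.9, 0.0, 2.7]
grip_width: 0.1
grasp_force: 1.5
```

Contact, with 2.7 N from the sliding cap. I continue slowly to the stop.

Emit:
{"fn": "move_arm", "kwargs": {"steps": [[[0,0,0,-0.02,0],[0,0,0,-0.04,0],[0,0,0,-0.06,0],[0,0,0,-0.08,0],[0,0,0,-0.1,0]]]}}

```text
time: 10.78
ee_pos: [446.1, -232.3, 10.9]
tool_rot: [0.696, 3.063, -0.0]
ft_force: [-0.3, 0.1, 3.2]
grip_width: 0.2
grasp_force: 1.4
```

Emit:
{"fn": "move_arm", "kwargs": {"steps": [[[0,0,0,-0.01,0],[0,0,0,-0.02,0],[0,0,0,-0.03,0],[0,0,0,-0.04,0],[0,0,0,-0.05,0]]]}}

```text
time: 11.4
ee_pos: [446.1, -232.3, 9.4]
tool_rot: [-0.696, -3.063, -0.0]
ft_force: [-0.3, 0.4, 2.6]
grip_width: -0.0
grasp_force: 1.4
```

Emit:
{"fn": "move_arm", "kwargs": {"steps": [[[0,0,0,-0.01,0],[0,0,0,-0.02,0],[0,0,0,-0.03,0],[0,0,0,-0.04,0],[0,0,0,-0.04,0]]]}}

```text
time: 12.02
ee_pos: [446.1, -232.3, 8.5]
tool_rot: [-0.696, -3.063, 0.0]
ft_force: [-1.8, 1.8, 5.4]
grip_width: 0.1
grasp_force: 2.8
```

Emit:
{"fn": "move_arm", "kwargs": {"steps": [[[0,0,0,-0.01,0],[0,0,0,-0.01,0],[0,0,0,-0.01,0],[0,0,0,0.5,0],[0,0,0,1.5,0]]]}}

```text
time: 12.65
ee_pos: [445.0, -231.4, 52.8]
tool_rot: [-0.695, -3.061, -0.002]
ft_force: [0.4, -1.2, 0.1]
grip_width: -0.1
grasp_force: 0.0
```

```bash
python3 look.py w7 red; python3 -c "
from h import *
for n in('top','scene'):
    cv2.imwrite(f'pics/{n}2.png',grab_frame(n))
"
```

```text
12.65 [ 445.  -231.4   52.8] [-6.950e-01 -3.061e+00 -2.000e-03] [ 0.4 -1.2  0.1]
0.91 [318.5, 275.6] [ 449.  -234.8   36.5]
```

```bash
python3 -c "
from h import *
f=lambda n,u,v,r:cv2.resize(cv2.imread(f'pics/{n}.png')[v-r:v+r,u-r:u+r],(390,290*1),interpolation=cv2.INTER_CUBIC)
a=np.hstack([f('scene1',306,180,22),f('scene2',306,180,22)]);b=np.hstack([f('w3',320,270,70),f('w7',320,260,70)])
cv2.imwrite('pics/cmp.png',np.vstack([a,b]))"
```

```text
(no output)
```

View pics/cmp.png

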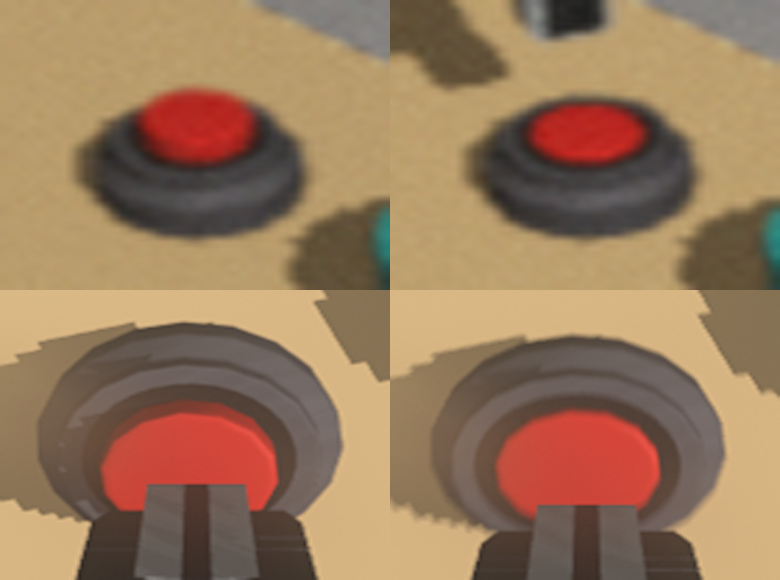

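Comparison: the red cap is seated, its side wall no longer shows, and its die has not moved. Next is white, going up and across.

Emit:
{"fn": "move_arm", "kwargs": {"steps": [[[0,0,0,1.5,0],[0,0.2,0.4,2.6,0],[0,1,2,2.6,0],[0,1.8,3.6,2.6,0],[0,2.6,5.2,2.6,0]]]}}

```text
time: 13.48
ee_pos: [523.8, -74.7, 130.1]
tool_rot: [-0.697, -3.061, -0.0]
ft_force: [1.2, 0.1, -0.2]
grip_width: 0.3
grasp_force: 0.0
```

Emit:
{"fn": "move_arm", "kwargs": {"steps": [[[0,0.8,1.6,0,0],[0,1.6,3.2,0,0],[0,2.4,4.8,0,0],[0,3.2,6.4,0,0],[0,4,7.6,0,0]]]}}

```text
time: 14.1
ee_pos: [643.5, 153.9, 129.3]
tool_rot: [-0.693, -3.061, 0.001]
ft_force: [0.2, 0.2, -0.6]
grip_width: 0.1
grasp_force: 0.0
```

Emit:
{"fn": "move_arm", "kwargs": {"steps": [[[0,0,0,0,0],[0,0,0,0,0],[0,0,0,0,0],[0,0,0,-0.5,0],[0,0,0,-0.5,0]]]}}

```text
time: 14.72
ee_pos: [642.2, 150.8, 113.9]
tool_rot: [-0.697, -3.059, 0.002]
ft_force: [0.2, -0.8, -0.2]
grip_width: 0.1
grasp_force: 0.0
```

```bash
python3 look.py w8 white; python3 - <<'E'
from h import *
im=cv2.imread("pics/w8.png").astype(int);m=((im.min(2)>165)&(im.max(2)-im.min(2)<45)).astype(np.uint8)
k,l,st,ce=cv2.connectedComponentsWithStats(m)
for i in range(1,k):
    if st[i,4]>150: print(st[i],ce[i].round(1),ray("wrist",ce[i],36.5).round(1))
E
```

```text
14.725 [642.2 150.8 113.9] [-6.970e-01 -3.059e+00  2.000e-03] [ 0.2 -0.8 -0.2]
0.68 [327.8, 249.6] [650.  154.   36.5]
[ 305  224   44   44 1498] [326.5 245.4] [647.1 154.5  36.5]
[ 361  278   67   75 1995] [391.6 316.8] [711.1 172.4  36.5]
[439 408  27  24 291] [451.1 420.7] [806.6 179.2  36.5]
```

Emit:
{"fn": "move_arm", "kwargs": {"steps": [[[0,0.12,0.1,-0.5,0],[0,0.12,0.1,-1.3,0],[0,0.12,0.1,-2.1,0],[0,0.12,0.1,-2.8,0],[0,0.12,0.1,-3.0,0]]]}}

```text
time: 15.45
ee_pos: [646.1, 154.7, 23.7]
tool_rot: [-0.695, -3.06, 0.002]
ft_force: [0.5, -0.3, -0.7]
grip_width: -0.1
grasp_force: 0.0
```

Emit:
{"fn": "move_arm", "kwargs": {"steps": [[[0,0,0,0,0],[0,0,0,0,0],[0,0,0,-0.05,0],[0,0,0,-0.1,0],[0,0,0,-0.12,0]]]}}

```text
time: 16.08
ee_pos: [647.7, 154.8, 22.8]
tool_rot: [0.696, 3.063, 0.0]
ft_force: [0.2, 0.5, 0.2]
grip_width: -0.5
grasp_force: 0.0
```

```bash
python3 look.py w9 white; python3 - <<'E'
from h import *
im=cv2.imread("pics/w9.png").astype(int);m=((im.min(2)>150)&(im.max(2)-im.min(2)<50)).astype(np.uint8)
k,l,st,ce=cv2.connectedComponentsWithStats(m)
for i in range(1,k):
    if st[i,4]>150: print(st[i],ce[i].round(1))
E
```

```text
16.075 [647.7 154.8  22.8] [0.696 3.063 0.   ] [0.2 0.5 0.2]
0.64 [316.6, 300.7] [645.5 154.5  36.5]
[ 285  268   65   38 1209] [323.4 282.6]
[373 336  33  26 479] [389.5 349.4]
[437 407  24  28 221] [445.8 419.4]
```

Emit:
{"fn": "move_arm", "kwargs": {"steps": [[[0,-0.03,0,-0.06,0],[0,-0.03,0,-0.12,0],[0,-0.03,0,-0.17,0],[0,-0.03,0,-0.21,0],[0,-0.03,0,-0.24,0]]]}}

```text
time: 16.8
ee_pos: [646.8, 154.7, 15.4]
tool_rot: [-0.696, -3.063, 0.0]
ft_force: [-0.6, -0.7, 0.9]
grip_width: -0.1
grasp_force: 0.0
```

Emit:
{"fn": "move_arm", "kwargs": {"steps": [[[0,0,0,-0.02,0],[0,0,0,-0.04,0],[0,0,0,-0.06,0],[0,0,0,-0.08,0],[0,0,0,-0.1,0]]]}}

```text
time: 17.42
ee_pos: [646.9, 154.8, 12.6]
tool_rot: [0.696, 3.063, 0.0]
ft_force: [-1.7, -0.1, 3.4]
grip_width: 0.4
grasp_force: 1.5
```

Emit:
{"fn": "move_arm", "kwargs": {"steps": [[[0,0,0,-0.02,0],[0,0,0,-0.04,0],[0,0,0,-0.06,0],[0,0,0,-0.08,0],[0,0,0,-0.1,0]]]}}

```text
time: 18.05
ee_pos: [646.8, 154.7, 9.4]
tool_rot: [0.696, 3.063, -0.0]
ft_force: [-1.8, -0.3, 3.9]
grip_width: -0.2
grasp_force: 1.4
```

Emit:
{"fn": "move_arm", "kwargs": {"steps": [[[0,0,0,-0.01,0],[0,0,0,-0.02,0],[0,0,0,-0.02,0],[0,0,0,-0.02,0],[0,0,0,-0.02,0]]]}}

```text
time: 18.68
ee_pos: [646.9, 154.7, 9.0]
tool_rot: [0.696, 3.063, 0.0]
ft_force: [-1.4, -1.0, 4.4]
grip_width: 0.1
grasp_force: 1.8
```

Emit:
{"fn": "move_arm", "kwargs": {"steps": [[[0,0,0,-0.01,0],[0,0,0,-0.02,0],[0,0,0,-0.02,0],[0,0,0,-0.02,0],[0,0,0,-0.02,0]]]}}

```text
time: 19.3
ee_pos: [646.8, 154.8, 8.6]
tool_rot: [0.696, 3.063, -0.0]
ft_force: [-2.4, -0.9, 5.1]
grip_width: -0.1
grasp_force: 2.7
```

It matches red's end state (z 8.5, about 5 N). One more small nudge, then I rise and cross to brass.

Emit:
{"fn": "move_arm", "kwargs": {"steps": [[[0,0,0,-0.015,0],[0,0,0,-0.015,0],[0,0,0,-0.015,0],[0,0,0,0.6,0],[0,0,0,1.8,0]]]}}

```text
time: 19.92
ee_pos: [645.1, 154.5, 60.9]
tool_rot: [-0.695, -3.06, 0.002]
ft_force: [1.2, 0.5, 0.0]
grip_width: 0.2
grasp_force: 0.0
```

Emit:
{"fn": "move_arm", "kwargs": {"steps": [[[0,0,0,1.5,0],[0,-0.3,-1,1.8,0],[0,-0.7,-3,1.8,0],[0,-1,-4.9,1.8,0],[0,-1.3,-6,1.8,0]]]}}

```text
time: 20.55
ee_pos: [607.9, -28.0, 117.1]
tool_rot: [0.699, 3.061, -0.001]
ft_force: [-0.2, 0.3, -0.0]
grip_width: 0.0
grasp_force: 0.0
```

Emit:
{"fn": "move_arm", "kwargs": {"steps": [[[0,-0.36,-1.6,0,0],[0,-0.36,-1.6,0,0],[0,-0.36,-1.6,0,0],[0,-0.36,-1.6,0,0],[0,-0.36,-1.6,0,0]]]}}

```text
time: 21.18
ee_pos: [597.2, -72.1, 116.3]
tool_rot: [0.693, 3.064, 0.0]
ft_force: [-0.1, -0.0, 0.4]
grip_width: -0.2
grasp_force: 0.0
```

```bash
python3 look.py w10 brass; python3 - <<'E'
from h import *
im=cv2.imread("pics/w10.png");h=cv2.cvtColor(im,cv2.COLOR_BGR2HSV)
r=spot_point("cap_brass_top","wrist")
m=((h[...,1]>130)&(h[...,2]>120)&(h[...,0]>12)&(h[...,0]<30)).astype(np.uint8)
k,l,st,ce=cv2.connectedComponentsWithStats(m)
for i in range(1,k):
    if st[i,4]>300: print(st[i],ce[i].round(1),ray("wrist",ce[i],36.5).round(1))
f=grab_frame("top");cv2.imwrite("pics/top3.png",f);cv2.imwrite("pics/scene3.png",grab_frame("scene"))
E
```

```text
21.175 [597.2 -72.1 116.3] [0.693 3.064 0.   ] [-0.1 -0.   0.4]
0.71 [317.7, 245.1] [598.5 -74.2  36.5]
[ 293  220   46   46 1617] [315.4 242.6] [596.3 -75.   36.5]
[   0  380   33   78 1271] [ 10.3 425.6] [ 625.5 -337.4   36.5]
```

```bash
python3 - <<'E'
from h import *
for c,(u,v) in dict(red=(306,177),white=(376,325),blue=(460,273)).items():
    for n in("scene1","scene3"):
        w=cv2.imread(f"pics/{n}.png").astype(int)[v-16:v+17,u-16:u+17]
        m=(abs(w-w[14:19,14:19].reshape(-1,3).mean(0)).sum(2)<90).astype(np.uint8)
        k,l,st,ce=cv2.connectedComponentsWithStats(m);i=l[16,16];print(c,n,st[i],ce[i].round(1))
E
```

```text
red scene1 [ 10  11  13  11 112] [15.9 15.7]
red scene3 [ 15  12  18  21 131] [23.1 23.7]
white scene1 [  9   8  15  15 171] [16.3 14.8]
white scene3 [  9  10  15  13 157] [16.  16.1]
blue scene1 [  8  10  16  14 166] [15.8 16.3]
blue scene3 [  9  10  15  14 167] [15.8 16.4]
```

Emit:
{"fn": "move_arm", "kwargs": {"steps": [[[0,0,-0.08,-0.8,0],[0,0,-0.08,-1.6,0],[0,0,-0.08,-2.4,0],[0,0,-0.08,-2.9,0],[0,0,-0.08,-3.1,0]]]}}

```text
time: 22.05
ee_pos: [596.5, -75.5, 22.3]
tool_rot: [-0.696, -3.062, -0.0]
ft_force: [0.1, -0.6, -0.2]
grip_width: 0.1
grasp_force: 0.0
```

White's top dropped, its end height matches red's, and blue is unchanged. Now I press brass.

Emit:
{"fn": "move_arm", "kwargs": {"steps": [[[0,0,0,-0.06,0],[0,0,0,-0.11,0],[0,0,0,-0.15,0],[0,0,0,-0.19,0],[0,0,0,-0.22,0]]]}}

```text
time: 22.68
ee_pos: [597.1, -75.7, 16.8]
tool_rot: [0.696, 3.063, -0.0]
ft_force: [0.2, -0.3, -0.5]
grip_width: -0.4
grasp_force: 0.0
```

Emit:
{"fn": "move_arm", "kwargs": {"steps": [[[0,0,0,-0.02,0],[0,0,0,-0.04,0],[0,0,0,-0.06,0],[0,0,0,-0.08,0],[0,0,0,-0.1,0]]]}}

```text
time: 23.3
ee_pos: [597.0, -75.7, 13.9]
tool_rot: [0.696, 3.063, -0.0]
ft_force: [-0.7, -0.1, 3.7]
grip_width: 0.2
grasp_force: 1.5
```

Emit:
{"fn": "move_arm", "kwargs": {"steps": [[[0,0,0,-0.02,0],[0,0,0,-0.04,0],[0,0,0,-0.06,0],[0,0,0,-0.08,0],[0,0,0,-0.09,0]]]}}

```text
time: 23.92
ee_pos: [597.0, -75.7, 10.9]
tool_rot: [0.696, 3.063, -0.0]
ft_force: [-2.0, 0.8, 2.8]
grip_width: -0.1
grasp_force: 1.4
```

Emit:
{"fn": "move_arm", "kwargs": {"steps": [[[0,0,0,-0.015,0],[0,0,0,-0.03,0],[0,0,0,-0.045,0],[0,0,0,-0.06,0],[0,0,0,-0.065,0]]]}}

```text
time: 24.55
ee_pos: [597.0, -75.7, 9.0]
tool_rot: [0.696, 3.063, -0.0]
ft_force: [-1.0, 0.2, 3.7]
grip_width: -0.1
grasp_force: 1.6
```

Emit:
{"fn": "move_arm", "kwargs": {"steps": [[[0,0,0,-0.01,0],[0,0,0,-0.015,0],[0,0,0,-0.015,0],[0,0,0,-0.015,0],[0,0,0,-0.015,0]]]}}

```text
time: 25.18
ee_pos: [597.1, -75.7, 8.7]
tool_rot: [0.696, 3.063, 0.0]
ft_force: [-1.8, 0.5, 5.0]
grip_width: 0.0
grasp_force: 2.5
```

Seated on the rubber. A small final nudge, then I lift straight up and back toward the arm's base.

Emit:
{"fn": "move_arm", "kwargs": {"steps": [[[0,0,0,-0.015,0],[0,0,0,-0.015,0],[0,0,0,-0.015,0],[0,0,0,0.6,0],[0,0,0,1.8,0]]]}}

```text
time: 25.8
ee_pos: [595.4, -75.2, 61.5]
tool_rot: [-0.695, -3.06, -0.0]
ft_force: [0.2, 0.9, -0.1]
grip_width: 0.0
grasp_force: 0.0
```

Emit:
{"fn": "move_arm", "kwargs": {"steps": [[[0,0,0,1.8,0],[0,0,0,3.6,0],[0,-1.5,0,4.5,0],[0,-3,0,5,0],[0,-4,0,5,0]]]}}

```text
time: 26.42
ee_pos: [476.7, -75.9, 215.0]
tool_rot: [0.695, 3.059, -0.001]
ft_force: [-0.4, -0.7, 0.4]
grip_width: 0.0
grasp_force: 0.0
```

Emit:
{"fn": "move_arm", "kwargs": {"steps": [[[0,0,0,0,0],[0,0,0,0,0],[0,0,0,0,0],[0,0,0,0,0],[0,0,0,0,0]]]}}

```text
time: 27.05
ee_pos: [477.3, -75.7, 212.3]
tool_rot: [-0.696, -3.063, -0.0]
ft_force: [0.4, 0.1, 0.4]
grip_width: -0.2
grasp_force: 0.0
```

```bash
python3 - <<'E'
from h import *
cv2.imwrite("pics/scene4.png",grab_frame("scene"))
a,b=[cv2.imread(f"pics/{n}.png") for n in("scene1","scene4")]
f=lambda im,u,v:cv2.resize(im[v-20:v+24,u-22:u+22],(200,200),interpolation=cv2.INTER_CUBIC)
P=[(306,180),(376,328),(306,250),(460,278)]
cv2.imwrite("pics/end.png",np.vstack([np.hstack([f(i,*p) for p in P]) for i in(a,b)]))
E
```

```text
(no output)
```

View pics/end.png

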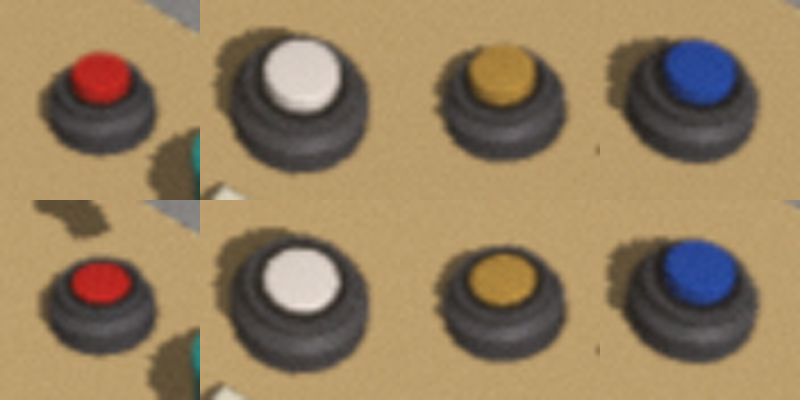

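Before (top row) and after (bottom row): red, white and brass are home, blue is still proud, and the dies have not moved.

```bash
python3 -c "
from plant import *
print(sign_off())"
```

```text
the job is handed in; nothing more can be done
None
```

I pressed the red, white and brass caps home in that order, each with a light press that read about 5 N on the rubber; the final pictures show blue still proud and the dies unmoved, and the job was handed in after about 27 s.

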